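Open the push-and-turn safety cap of the descaling-tablet tub on the mate rack

TASK

I want a tablet to soak the bombilla: open the squat square tub that stands in a well of the drying rack. Its wide ribbed cap is a push-and-turn safety cap: grip it, press it down slowly and gently (the tray is thin plastic, so lean on it no harder than the cap's spring needs), twist it anticlockwise seen from above about a sixth of a turn while it is down, then lift it straight off, leaving the tub in its well and all the other things on the rack as they are. Finish still holding the cap level, 6 to 10 cm above where it sat and right over the open mouth, so that crumbs fall back in while I reach for a tablet.

Things in the scene. Friction and masses are not known exactly. Their poses are not given: they have to be found in the camera images.
- cap_center (a point): The tub's ribbed round white cap, a loose part 56 mm across, 32 mm high, 45 g. Point: on its axis half-way up; z up out of its top. Closed, it lies 109 mm above the tub's underside, on its axis, with x axes alike, its skirt's lower edge 13 mm above the tub's shoulder. Inner lugs hook under the neck's lugs: not pressed it cannot be turned; not turned, lifting it takes the tub along.
- cap_top (a point): Centre of the cap's flat top, 16 mm above its centre; axes as the cap. A spring disc inside pushes the cap up: it starts down at about 5 N, is clear of the locking teeth 3 mm down (about 10 N) and meets a hard stop about 8 mm down (about 16 N). Hold it 4 to 7 mm down to turn it.
- tub_rim (a point): Centre of the rim of the tub's mouth, 105 mm above its underside, under the cap; z up. The neck is 38 mm across, 48 mm over its lugs. The pressed cap turns anticlockwise seen from above (positive about z): past 32 degrees its lugs are out from under the neck's, at 92 degrees they meet a stop; at about 60 degrees it lifts straight off.
- tub: The squat closed green plastic tub: square body 72 x 72 mm, 80 mm high to its flat shoulder, about 450 g, full of tablets. Origin at the centre of its underside, z up, x and y square to its sides. It stands loose in one of the rack's two square wells, either one, and the well keeps it from turning.
- rack: The white plastic drying rack, fixed: drip tray 330 (x) by 480 mm (y), rim 22 mm, floor 6 mm thick; at its far (+x) edge two posts and a hook rail 112 mm up with three seats for gourds. Origin under the tray's centre, z up. Two square wells, 75 mm inside, walls up to 30 mm above the worktop, at x = -70 mm, y = +120 and -120 mm in its frame.
- well_mats: The two thin rubber mats on the floors of the wells, top 8 mm above the worktop; same origin and axes as the rack. What presses on the tub presses on its mat: with the tub's weight (about 4 to 6 N) the tray bears 60 N, brief knocks included.
- soap: Bystander in the other well: square clear soap bottle 71 x 71 mm, 162 mm high with a narrow round grey cap. Origin at the centre of its underside.
- gourd_a: Bystander: upturned ceramic mate gourd, 76 mm across, 88 mm high, loose on the rail's seat at y = -160 mm of the rack (x = +95 mm), from 72 to 160 mm above the worktop. Origin at the centre of its underside.
- gourd_b: Bystander: the same at y = 0 of the rack.
- gourd_c: Bystander: the same at y = +160 mm of the rack.
- bombilla: Bystander: steel drinking straw 190 mm long, 8 mm thick, lying on the tray between the wells. Origin under its middle, x along it.
- brush: Bystander: small round wooden scrubbing brush, 52 mm across, 58 mm high, standing on its bristles on the tray between the wells. Origin at the centre of its underside.
Things that resemble listed ones, but are neither listed nor needed, are in the scene too. Of the things like the part that bears cap_center, leave any that is red or turquoise; of the rest the larger one is meant.

How it is judged:
On the way, in this order (a step that is already met when the one before it is completed fails the run):
1. the cap is pressed down on its spring, at least 2.5 mm below its closed height (z of cap_center in the frame of tub below 0.1065 m), for 0.1 s.
2. the cap is turned by at least 0.5 rad while still down on the neck (angle between the x axis of cap_center and the x axis of tub, either way round above 0.5 rad and z of cap_center in the frame of tub below 0.113 m and horizontal distance between cap_center and tub below 0.008 m), for 0.1 s.
At the end, for the whole second after the job is handed in: The cap is held still in the fingers, level within 0.2 rad, its axis within 25 mm of the tub's and raised 45 to 120 mm above where it sat closed, touching the tub nowhere; the tub stands in its well on its mat, within 8 mm of its start and upright within 0.05 rad (z of cap_center in the frame of tub between 0.154 and 0.229 m and horizontal distance between cap_center and tub below 0.025 m and angle between cap_center's own z axis and vertical below 0.2 rad and contact force between the fingers and cap above 1 N and contact force between tub and cap below 0.1 N and linear speed of cap below 0.03 m/s and distance of tub from where it was at the start of the episode below 0.008 m and angle between tub's own z axis and vertical below 0.05 rad and contact force between tub and well_mats above 1 N); the arm keeps its last pose, push and grip.
It fails at once if the tub is pressed onto the tray's mat with more than 60 N (contact force between tub and well_mats above 60 N).
It fails at once if the tub is pulled more than 20 mm from its place (distance of tub from where it was at the start of the episode above 0.02 m).
It fails at once if a gourd is shifted by more than 20 mm (distance of any of gourd_a, gourd_b, gourd_c from where it was at the start of the episode above 0.02 m).
It fails at once if the soap bottle, the bombilla or the brush is shifted by more than 25 mm (distance of any of soap, bombilla, brush from where it was at the start of the episode above 0.025 m).
It also fails if it takes over 40 s, if anything falls off the work surface, if the arm or the gripper's body presses on something with over 40 N, if the wrist force passes 120 N, or if a joint passes its speed limit or range.

ROBOT

A 7-joint arm with a two-finger parallel gripper is mounted at the origin on the work surface. World frame = base frame: x ahead of the robot, y to its left, z up, the work surface at z = 0. Lengths are in m, angles in rad, forces in N, time in s.
With the tool pointing down it reaches from about 0.4 to 0.85 m from the base axis. Payload 10.4 kg.
Tool frame: the origin (TCP) lies on the front face of the gripper's body, between the roots of the fingers; the fingertips stand 70 mm ahead of it and the grasp point (between the pads) lies 51 mm ahead of it (grasp_offset is the distance from the TCP to the grasp point, in m); z points along the fingers, y is the direction in which the jaws open and shut (so a half turn about z gives the same grasp; the last joint's range is limited). The gripper opens to 87 mm and grips with 3 to 60 N. Pads are 19 mm wide; open, the fingers measure 117 mm over their backs; the gripper's body (75 mm by 190 mm) begins 51 mm behind the grasp point.
Start: joints at [1.213, 0.332, -0.065, 1.46, 0.022, 1.35, -0.088], TCP at [0.205, -0.59, 0.292] pointing down, gripper open.
Joint ranges: [-2.6, 2.6], [-0.5, 2.12], [-1.47, 1.34], [0.16, 2.42], [-1.27, 4.41], [0.06, 2.06], [-2.6, 2.6]. Speed limits (rad/s): [2.22, 2.22, 2.79, 2.79, 3.14, 3.14, 3.14].

INTERFACE

Orientations are given as a unit quaternion [x, y, z, w].
In Python, from bench import * gives the robot as it stands. The module is installed in compiled form; this text tells all that it offers.
- The arm moves only by the tool arm_command, never from a script. Its argument "commands" is a list of rows, each a list of 3 entries, a list of its own where there are three numbers: the opening in per cent of the stroke, from 0 (shut) to 100 (fully open), then the shift along the tool's x, y, z in m, then the turn, a rotation vector about the tool's x, y, z in rad. A call has exactly 10 rows; each row is the pose to reach, as a shift and turn from the pose commanded when the call began, along the tool's axes at that moment; what a row does not reach only later rows make up. A row lasts 1/12 s, in which the tool goes at most 41.7 mm and 7.16 degrees, less where a joint would pass 70% of its speed; a pose out of reach is approached as far as the arm can. A call with a gripper value outside its range is refused whole. The fingers move at their own pace and stop on an object; "squeeze" is the grip in N (left out, the last holds). Time passes only in rows, so rows that repeat a pose let the fingers close, or fill a call up. It gives the time, the measured TCP pose, the force and the opening at its end, in the units of the state.
- read_state(): the state, without advancing time (a new reading comes with each control period).
- camera(name): name is "scene" or "side" or "wrist"; returns a dict with "pixels" (384x512x3 uint8, red, green, blue), "fx", "fy", "cx", "cy" (pixels), "rvec" (rotation vector, rad) and "tvec" (3), from world to camera coordinates, as OpenCV has them; the wrist camera has in their place "mount" (4x4, takes a point from camera to tool coordinates, whose origin is the TCP and whose axes are the flange's). Camera axes: x right, y down, z forward; pixel columns grow to the right and rows downward; lengths in m; the calibration is good to about 2 mm. The wrist camera is an equidistant fisheye: a pixel r from the principal point sees the ray r / f radians off the axis. A picture is of the moment at which its call begins: read the wrist's pose just before it. There is no depth.
- close_job(): hands the job in, once; it reports no verdict.
The state is a dict: "time": time; "joint_positions": joint angles; "joint_vel": joint speeds; "joint_torque": joint torques, N m; "ee_pos": TCP position; "eef_rot": TCP orientation; "ft_force": force on the tool from outside, world axes, zero at the start; "torque": the same for the moment, N m; "width": finger opening in m.
Only numpy, scipy, OpenCV 4.12 (cv2) and the standard library are available. Lean on these libraries where they do the work, as an engineer would, in place of code of your own. Each camera call takes 0.05 s, during which the arm holds its last target.

## Working session

There is one attempt and no reset: what is moved stays moved. The work goes in short steps, Python scripts to look and compute and a tool call to move; the robot and the scene stay as the last step left them, time stands still between calls to the robot, and variables do not carry over. Pictures are saved under pics/ and viewed, and the job is handed in when it is done.

Besides the shell and the picture viewer there is one more tool, called after "Emit:" by a JSON object that holds its "name" and its "arguments", one argument or row to a line. arm_command: Moves the arm, as the interface text tells. Its arguments: {"type":"object","properties":{"commands":{"type":"array","items":{"type":"array"}},"squeeze":{"type":"number"}},"required":["commands"]}

```bash
mkdir -p pics; python3 - <<'E'
from bench import *
import cv2,json
s=read_state()
for k,v in s.items(): print(k,v)
for n in ["scene","side","wrist"]:
    c=camera(n); cv2.imwrite(f"pics/{n}0.png",c["pixels"][:,:,::-1])
    print(n,{k:v for k,v in c.items() if k!="pixels"})
E
```

```text
time 0.0
joint_positions [ 1.21341094  0.33290063 -0.06469636  1.46096358  0.02158992  1.34987939
 -0.08849543]
joint_vel [-0.00084024  0.00077121 -0.00041345  0.00049042  0.00099242 -0.00137779
 -0.00121864]
joint_torque [-5.90779564e-04 -6.23251605e+01  2.44263693e-02 -3.89908183e+01
 -6.13830169e-02  3.99024237e-02  1.13415942e-04]
ee_pos [ 0.20525761 -0.59002561  0.29142526]
eef_rot [ 9.86020568e-01  1.66622055e-01 -1.49967689e-04 -7.12334654e-04]
ft_force [-0.24664291  0.48914451  0.29156309]
torque [-0.02111889 -0.02183485  0.00403242]
width 0.08710843611046697
scene {'fx': 347.9697543364678, 'fy': 347.9697543364678, 'cx': 260.5338191455182, 'cy': 198.88530526056945, 'rvec': array([ 1.88222276,  1.91215654, -0.58979805]), 'tvec': array([ 0.02508638, -0.44089626,  1.13052857])}
side {'fx': 363.25228412699977, 'fy': 363.25228412699977, 'cx': 256.09449322497494, 'cy': 194.67626667801676, 'rvec': array([ 2.10334315, -0.21847893,  0.1124351 ]), 'tvec': array([-0.57433536,  0.16784562,  0.74584946])}
wrist {'fx': 297.3186396354542, 'fy': 297.3186396354542, 'cx': 250.83836851003667, 'cy': 190.07124649883178, 'mount': array([[ 1.23857833e-03, -9.54702934e-01, -2.97558018e-01,
         8.13595430e-02],
       [ 9.99999111e-01,  1.03576624e-03,  8.39258725e-04,
        -2.22575947e-04],
       [-4.93042218e-04, -2.97558793e-01,  9.54703368e-01,
        -9.11994747e-02],
       [ 0.00000000e+00,  0.00000000e+00,  0.00000000e+00,
         1.00000000e+00]])}
```

View pics/scene0.png

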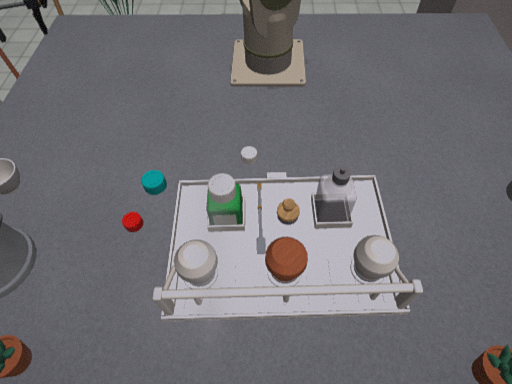

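View pics/side0.png

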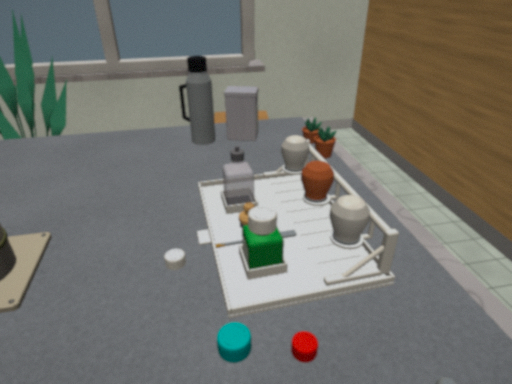

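View pics/wrist0.png

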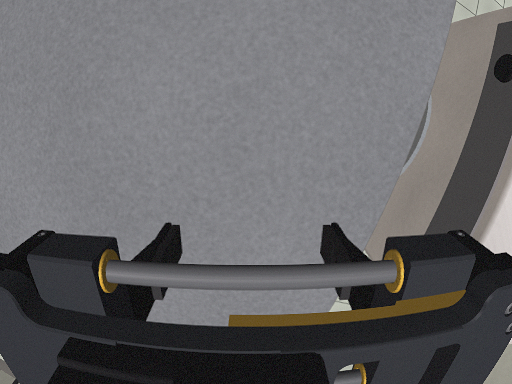

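Candidates for the cap: the white ribbed cap on the green tub at scene (222,186), the turquoise one (153,182), the red one (132,222) and the small loose white one (249,154). I choose the large white one on the tub. Next is a close crop to check that and measure it.

```bash
cat > h.py <<'E'
from bench import *
import cv2,numpy as np
from scipy.spatial.transform import Rotation as R
def proj(c,P):
    p,_=cv2.projectPoints(np.atleast_2d(np.array(P,float)),c["rvec"],c["tvec"],np.array([[c["fx"],0,c["cx"]],[0,c["fy"],c["cy"]],[0,0,1]]),None); return p[:,0]
def ray(c,uv):
    Rm=cv2.Rodrigues(c["rvec"])[0]; d=Rm.T@np.array([(uv[0]-c["cx"])/c["fx"],(uv[1]-c["cy"])/c["fy"],1]); return -Rm.T@c["tvec"],d/np.linalg.norm(d)
def onz(c,uv,z):
    o,d=ray(c,uv); return o+d*(z-o[2])/d[2]
def tri(rs):
    A=sum(np.eye(3)-np.outer(d,d) for o,d in rs); b=sum((np.eye(3)-np.outer(d,d))@o for o,d in rs); return np.linalg.solve(A,b)
E
python3 - <<'E'
import cv2
a=cv2.imread('pics/scene0.png')[150:330,140:430]; b=cv2.imread('pics/side0.png')[140:310,180:410]
cv2.imwrite('pics/cs.png',cv2.resize(a,None,fx=2.7,fy=2.7,interpolation=cv2.INTER_CUBIC)); cv2.imwrite('pics/cd.png',cv2.resize(b,None,fx=3.4,fy=3.4,interpolation=cv2.INTER_CUBIC))
E
```

```text
(no output)
```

View pics/cs.png

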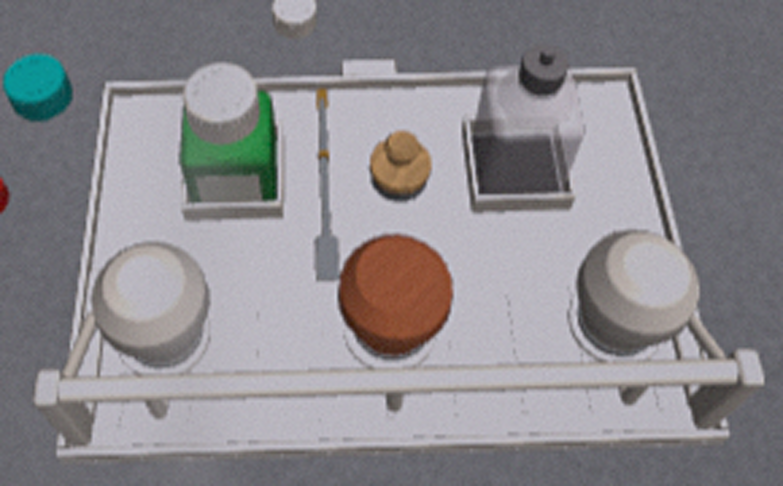

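View pics/cd.png

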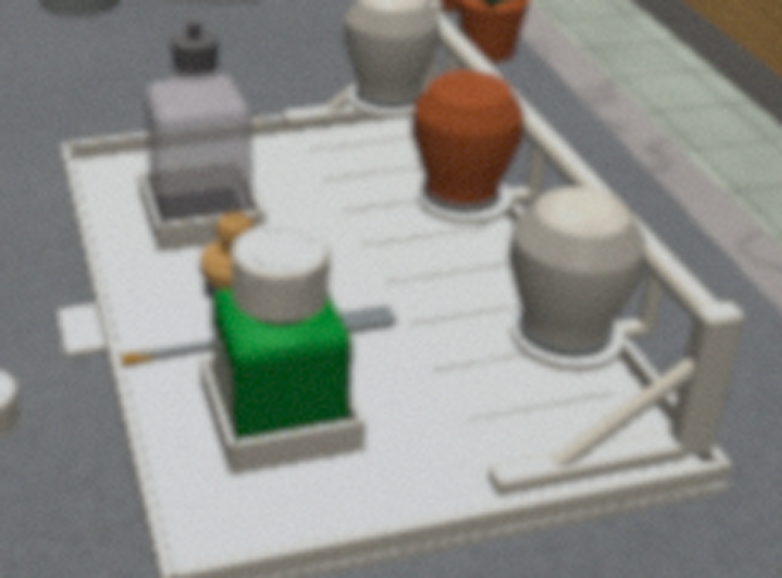

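```bash
python3 - <<'E'
from h import *
s=camera("scene"); d=camera("side")
S=lambda u,v:(140+u/2.7,150+v/2.7); D=lambda u,v:(180+u/3.4,140+v/3.4)
st,sd=S(220.5,95),D(281,253)
print("cap tri",tri([ray(s,st),ray(d,sd)]), onz(s,st,.133),onz(d,sd,.133))
# rack corners z=.022 outer rim
A=onz(s,S(106,80),.022);B=onz(s,S(636,68),.022);C=onz(s,S(58,450),.022);E=onz(s,S(728,430),.022)
print(A,B,C,E,np.linalg.norm(A-B),np.linalg.norm(A-C),np.linalg.norm(B-E)); print("ctr",(A+B+C+E)/4)
y=((B-A)+(E-C)); print("yaw",np.degrees(np.arctan2(-y[0],y[1]))); x=(C-A)+(E-B); print(np.degrees(np.arctan2(x[1],x[0])))
c=d
# refine: side rim corners near: (65,148),( 165,575)
F=onz(d,D(68,146),.022);G=onz(d,D(163,574),.022);H=onz(d,D(728,462),.022);print(F,G,H,np.linalg.norm(F-G))
# overlay
ctr=(A+B+C+E)/4;
E
```

```text
cap tri [ 0.58163244 -0.09003885  0.12957635] [ 0.58385306 -0.08937684  0.133     ] [ 0.58066679 -0.09520903  0.133     ]
[ 0.4886761  -0.21299278  0.022     ] [0.4709508  0.26478954 0.022     ] [ 0.81567371 -0.1983274   0.022     ] [0.79394369 0.27798058 0.022     ] 0.47811100665047335 0.3273263059690534 0.3232621346715482
ctr [0.64231108 0.03286249 0.022     ]
yaw 2.3680524381475387
2.454004311469503
[0.47682387 0.25734822 0.022     ] [ 0.49250266 -0.2112928   0.022     ] [ 0.82005314 -0.19749879  0.022     ] 0.4689032212710177
```

```bash
python3 - <<'E'
from h import *
s=camera("scene"); 
print(proj(s,[[.205,-.59,.29],[.205,-.59,.22],[0,0,0],[.58,-.09,.133],[.205,-.59,.4]]))
print(onz(s,(5,260),0),onz(s,(30,265),0.2),onz(s,(5,175),0.0),onz(s,(10,360),0.1))
E
```

```text
[[  7.94858965   7.46843049]
 [ 25.78595335  36.46206721]
 [268.2552531   63.18014127]
 [221.51519856 183.63116677]
 [-26.11331071 -47.89728284]]
[ 0.69442721 -0.57075696  0.        ] [ 0.78668517 -0.36343268  0.2       ] [ 0.4616874  -0.67138682  0.        ] [ 0.90755485 -0.40646631  0.1       ]
```

```bash
python3 - <<'E'
import cv2
a=cv2.imread('pics/scene0.png')[130:384,0:200]
cv2.imwrite('pics/l.png',cv2.resize(a,None,fx=2.3,fy=2.3,interpolation=cv2.INTER_CUBIC))
E
```

```text
(no output)
```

View pics/l.png

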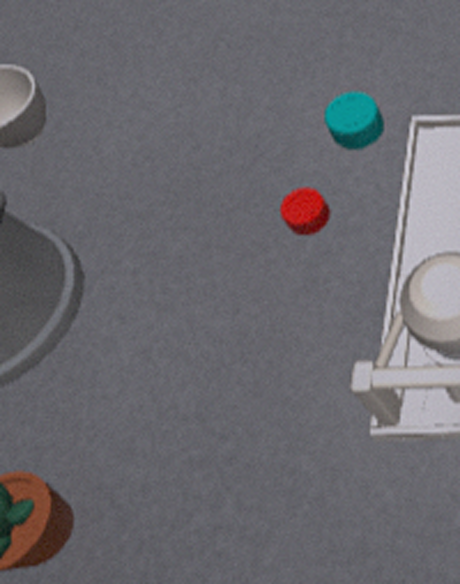

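Emit:
{"name": "arm_command", "arguments": {
  "commands": [
    [100, [0.015, -0.01, 0], [0, 0, 0]],
    [100, [0.042, -0.028, 0], [0, 0, 0]],
    [100, [0.071, -0.048, 0], [0, 0, 0]],
    [100, [0.1, -0.067, 0], [0, 0, 0]],
    [100, [0.129, -0.087, 0], [0, 0, 0]],
    [100, [0.158, -0.106, 0], [0, 0, 0]],
    [100, [0.187, -0.126, 0], [0, 0, 0]],
    [100, [0.216, -0.145, 0], [0, 0, 0]],
    [100, [0.245, -0.165, 0], [0, 0, 0]],
    [100, [0.274, -0.184, 0], [0, 0, 0]]
  ],
  "squeeze": 25
}}

```text
time: 1.13
ee_pos: [0.4044, -0.3249, 0.2925]
eef_rot: [0.986, 0.167, 0.0, 0.0]
ft_force: [0.7, -0.2, 0.7]
width: 0.0872
```

Emit:
{"name": "arm_command", "arguments": {
  "commands": [
    [100, [0.029, -0.02, 0], [0, 0, 0]],
    [100, [0.058, -0.039, 0], [0, 0, 0]],
    [100, [0.087, -0.059, 0], [0, 0, 0]],
    [100, [0.116, -0.078, 0], [0, 0, 0]],
    [100, [0.145, -0.098, 0], [0, 0, 0]],
    [100, [0.174, -0.117, 0], [0, 0, 0]],
    [100, [0.203, -0.137, 0], [0, 0, 0]],
    [100, [0.23, -0.155, 0], [0, 0, 0]],
    [100, [0.244, -0.165, 0], [0, 0, 0]],
    [100, [0.244, -0.165, 0], [0, 0, 0]]
  ]
}}

```text
time: 1.97
ee_pos: [0.5815, -0.0856, 0.292]
eef_rot: [0.985, 0.17, 0.0, -0.001]
ft_force: [-0.5, 0.4, 0.6]
width: 0.0869
```

```bash
python3 - <<'E'
from h import *
s=read_state(); print(s)
for n in ["wrist","scene"]:
    c=camera(n); cv2.imwrite(f"pics/{n}1.png",c["pixels"][:,:,::-1])
E
```

```text
{'time': 1.9667, 'joint_positions': array([ 0.48133196,  0.29152155, -0.50131906,  1.54304875,  0.1397909 ,
        1.34290076, -1.26353086]), 'joint_vel': array([ 0.04726819, -0.02633227,  0.05040648,  0.02891288, -0.00111711,
        0.00542159,  0.05919073]), 'joint_torque': array([  0.38040494, -53.99545312,  -3.92646387, -39.48877215,
         0.41521814,  -0.06951058,  -0.80849994]), 'ee_pos': array([ 0.58150992, -0.08558165,  0.29200953]), 'eef_rot': array([ 9.85498542e-01,  1.69679421e-01,  4.44984709e-04, -1.14842769e-03]), 'ft_force': array([-0.52618059,  0.3950262 ,  0.55015598]), 'torque': array([0.01499806, 0.004802  , 0.01085412]), 'width': 0.08689408662231793}
```

View pics/wrist1.png

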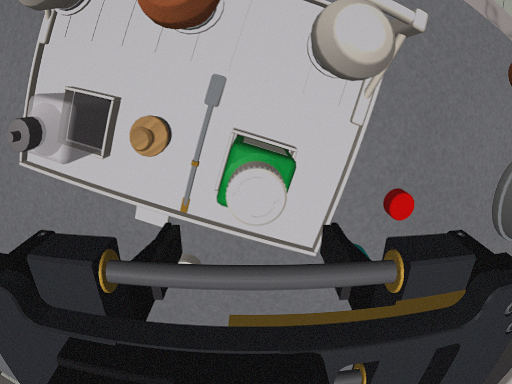

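```bash
cat >> h.py <<'E'
def wray(c,uv,s):
    u=np.array([uv[0]-c["cx"],uv[1]-c["cy"]]); r=np.linalg.norm(u); th=r/c["fx"]
    d=np.array([*(u/r*np.sin(th)),np.cos(th)]) ; M=np.array(c["mount"]); Rt=R.from_quat(s["eef_rot"]).as_matrix()
    return s["ee_pos"]+Rt@M[:3,3], Rt@M[:3,:3]@d
def wproj(c,P,s):
    M=np.array(c["mount"]); Rt=R.from_quat(s["eef_rot"]).as_matrix()
    out=[]
    for p in np.atleast_2d(P):
        q=M[:3,:3].T@(Rt.T@(p-s["ee_pos"])-M[:3,3]); th=np.arccos(q[2]/np.linalg.norm(q)); k=q[:2]/np.linalg.norm(q[:2])
        out.append([c["cx"]+c["fx"]*th*k[0],c["cy"]+c["fy"]*th*k[1]])
    return np.array(out)
E
python3 - <<'E'
import cv2
a=cv2.imread('pics/wrist1.png')[115:255,190:350]
cv2.imwrite('pics/w1c.png',cv2.resize(a,None,fx=4,fy=4,interpolation=cv2.INTER_CUBIC))
E
```

```text
(no output)
```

View pics/w1c.png

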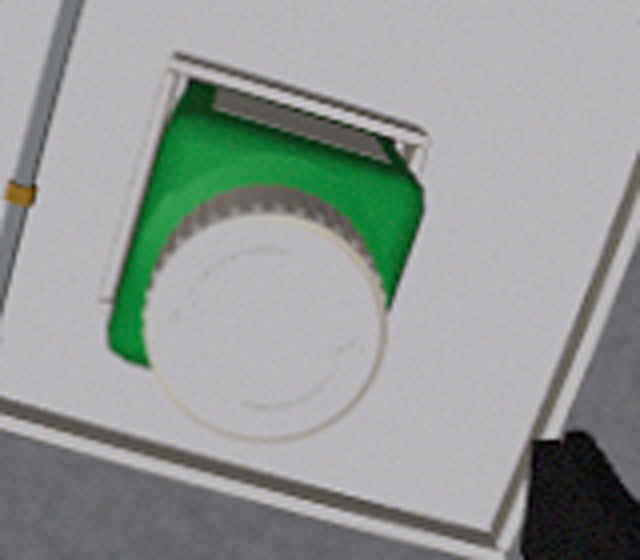

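```bash
python3 - <<'E'
from h import *
s=read_state(); c=camera("wrist")
W=lambda u,v:(190+u/4,115+v/4)
def z(uv,h):
    o,d=wray(c,uv,s); return o+d*(h-o[2])/d[2]
C=z(W(265.5,327),.133); print("cap",C, s["ee_pos"], s["time"])
for e in [(145,325),(386,325),(265,214),(265,440)]: print(np.linalg.norm(z(W(*e),.133)[:2]-C[:2]))
# well top corner outer far: z .03 ; (178,52),(430,130)
print(z(W(178,54),.03),z(W(428,130),.03), z(W(500,545),.022))
Rt=R.from_quat(s["eef_rot"]).as_matrix(); print("tool delta",Rt.T@(C-s["ee_pos"]))
E
```

```text
cap [ 0.57888039 -0.09570906  0.133     ] [ 0.57998858 -0.09014331  0.29195091] 2.0667
0.026782260285445763
0.02688055948074621
0.025721863490158946
0.027427896564638652
[ 0.61854427 -0.05609351  0.03      ] [ 0.62208723 -0.13448677  0.03      ] [ 0.49530058 -0.21535358  0.022     ]
tool delta [-0.00280968  0.00491736  0.15895132]
```

```bash
python3 - <<'E'
from h import *
s=read_state(); c=camera("wrist"); print(s["time"],s["ee_pos"],s["joint_vel"].round(4))
im=c["pixels"][:,:,::-1].copy(); cv2.imwrite('pics/w2.png',im)
def z(uv,h):
    o,d=wray(c,uv,s); return o+d*(h-o[2])/d[2]
C=z((256.4,196.75),.133)
C=np.array([.579,-.092,.133])
t=np.linspace(0,2*np.pi,60)
best=None
a=im[115:255,190:350]; a=cv2.resize(a,None,fx=4,fy=4,interpolation=cv2.INTER_CUBIC)
for p in wproj(c,np.c_[C[0]+.028*np.cos(t),C[1]+.028*np.sin(t),0*t+.133],s):
    cv2.circle(a,tuple(int(round(k)) for k in ((p-[190,115])*4+1.5)),1,(0,0,255),-1)
cv2.imwrite('pics/w2c.png',a)
E
```

```text
2.1167 [ 0.57964103 -0.09129762  0.29203995] [ 0.0189 -0.008   0.0116  0.006  -0.0004  0.002  -0.0002]
```

View pics/w2c.png

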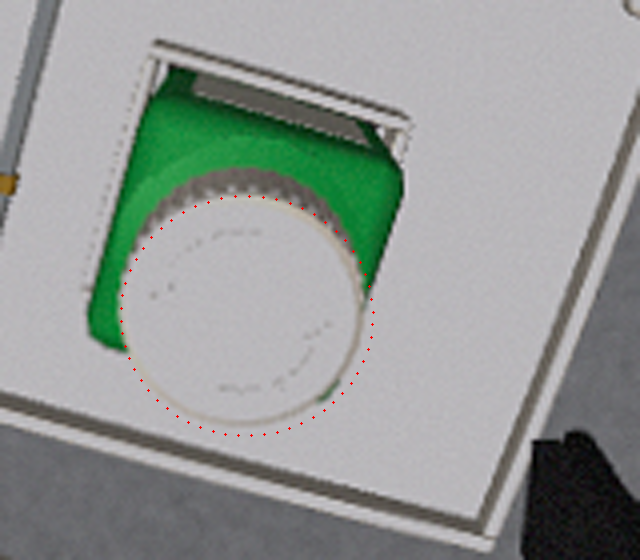

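```bash
python3 - <<'E'
from h import *
s=read_state(); c=camera("wrist"); print(s["time"],s["ee_pos"],s["joint_vel"].round(4))
im=c["pixels"][:,:,::-1].copy()
def z(uv,h):
    o,d=wray(c,uv,s); return o+d*(h-o[2])/d[2]
a=cv2.resize(im[115:255,190:350],None,fx=4,fy=4,interpolation=cv2.INTER_CUBIC)
# search center by maximizing green->white edge? try manual
s0=dict(s); 
C=z((190+238.5/4,115+307.5/4),.133); print(C)
t=np.linspace(0,2*np.pi,60)
for p in wproj(c,np.c_[C[0]+.0268*np.cos(t),C[1]+.0268*np.sin(t),0*t+.133],s):
    cv2.circle(a,tuple(int(round(k)) for k in ((p-[190,115])*4+1.5)),1,(0,0,255),-1)
cv2.imwrite('pics/w3c.png',a)
Rt=R.from_quat(s["eef_rot"]).as_matrix(); print("tool delta",Rt.T@(C-s["ee_pos"]))
E
```

```text
2.1667 [ 0.57946862 -0.09186152  0.29213539] [ 0.0104 -0.005   0.0036  0.0019  0.      0.0007 -0.0017]
[ 0.58062489 -0.09042185  0.133     ]
tool delta [ 0.0016681  -0.00107413  0.15913374]
```

View pics/w3c.png

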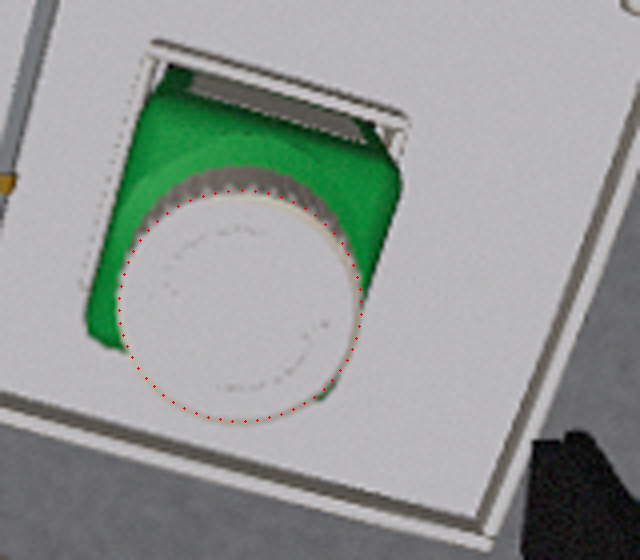

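Emit:
{"name": "arm_command", "arguments": {
  "commands": [
    [100, [0.0005, -0.0005, 0.008], [0, 0, 0]],
    [100, [0.001, -0.001, 0.02], [0, 0, 0]],
    [100, [0.0015, -0.001, 0.035], [0, 0, 0]],
    [100, [0.0015, -0.001, 0.05], [0, 0, 0]],
    [100, [0.0015, -0.001, 0.065], [0, 0, 0]],
    [100, [0.0015, -0.001, 0.078], [0, 0, 0]],
    [100, [0.0015, -0.001, 0.086], [0, 0, 0]],
    [100, [0.0015, -0.001, 0.09], [0, 0, 0]],
    [100, [0.0015, -0.001, 0.09], [0, 0, 0]],
    [100, [0.0015, -0.001, 0.09], [0, 0, 0]]
  ]
}}

```text
time: 3.05
ee_pos: [0.5812, -0.0891, 0.2026]
eef_rot: [0.986, 0.167, 0.0, 0.0]
ft_force: [0.9, 0.2, 0.9]
width: 0.0869
```

```bash
python3 - <<'E'
from h import *
s=read_state(); c=camera("wrist"); print(s["time"],s["ee_pos"],s["eef_rot"],s["joint_vel"].round(4),s["ft_force"])
im=c["pixels"][:,:,::-1].copy()
t=np.linspace(0,2*np.pi,90); C=[.5806,-.0904]
for p in wproj(c,np.c_[C[0]+.0268*np.cos(t),C[1]+.0268*np.sin(t),0*t+.133],s): cv2.circle(im,tuple(int(round(k)) for k in p),0,(0,0,255),-1)
g=s["ee_pos"]-[0,0,.051]
for P in (s["ee_pos"]-[0,0,.051],s["ee_pos"]-[0,0,.07]):
    p=wproj(c,P,s)[0]; cv2.circle(im,tuple(int(round(k)) for k in p),1,(255,0,0),-1)
cv2.imwrite('pics/w4.png',cv2.resize(im[90:384,90:420],None,fx=2,fy=2,interpolation=cv2.INTER_CUBIC))
E
```

```text
3.05 [ 0.58122261 -0.08906752  0.20257872] [9.86026146e-01 1.66590451e-01 2.37656249e-04 6.83703702e-05] [ 0.0008 -0.0103 -0.0026 -0.0115 -0.0016  0.005   0.0003] [0.90777215 0.23331772 0.92968123]
```

View pics/w4.png

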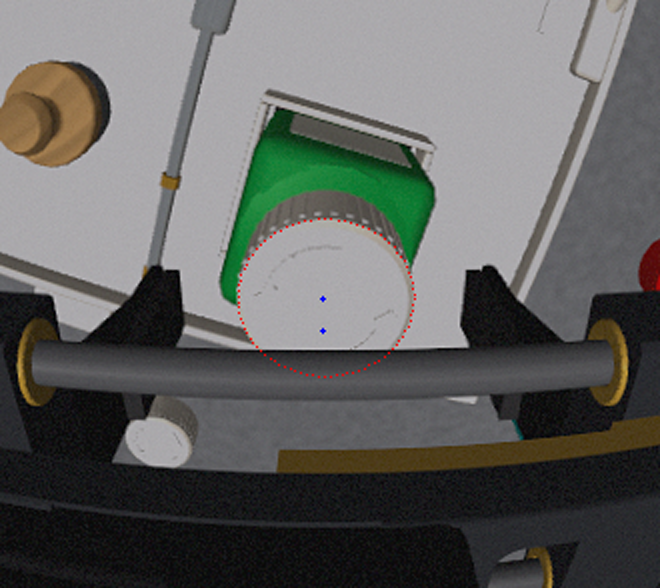

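The dotted model lies on the cap's top rim (crop x 237–413), and the cap sits midway between the jaws. I now descend 30 mm and close gently.

Emit:
{"name": "arm_command", "arguments": {
  "commands": [
    [100, [0, 0, 0.006], [0, 0, 0]],
    [100, [0, 0, 0.014], [0, 0, 0]],
    [100, [0, 0, 0.022], [0, 0, 0]],
    [100, [0, 0, 0.028], [0, 0, 0]],
    [100, [0, 0, 0.03], [0, 0, 0]],
    [100, [0, 0, 0.03], [0, 0, 0]],
    [85, [0, 0, 0.03], [0, 0, 0]],
    [75, [0, 0, 0.03], [0, 0, 0]],
    [70, [0, 0, 0.03], [0, 0, 0]],
    [67, [0, 0, 0.03], [0, 0, 0]]
  ],
  "squeeze": 10
}}

```text
time: 3.93
ee_pos: [0.5812, -0.0891, 0.1726]
eef_rot: [0.986, 0.167, 0.0, 0.0]
ft_force: [-0.0, 0.1, 0.3]
width: 0.0678
```

Emit:
{"name": "arm_command", "arguments": {
  "commands": [
    [65, [0, 0, 0], [0, 0, 0]],
    [63, [0, 0, 0], [0, 0, 0]],
    [61, [0, 0, 0], [0, 0, 0]],
    [59, [0, 0, 0], [0, 0, 0]],
    [57, [0, 0, 0], [0, 0, 0]],
    [55, [0, 0, 0], [0, 0, 0]],
    [53, [0, 0, 0], [0, 0, 0]],
    [50, [0, 0, 0], [0, 0, 0]],
    [45, [0, 0, 0], [0, 0, 0]],
    [40, [0, 0, 0], [0, 0, 0]]
  ]
}}

```text
time: 4.77
ee_pos: [0.5812, -0.0893, 0.1725]
eef_rot: [0.986, 0.167, 0.0, 0.0]
ft_force: [1.1, -3.3, 3.3]
width: 0.0554
```

```bash
python3 - <<'E'
from h import *
s=read_state(); c=camera("wrist"); print(s["time"],s["ee_pos"],s["eef_rot"],s["joint_vel"].round(4),s["ft_force"],s["torque"],s["width"])
im=c["pixels"][:,:,::-1].copy()
cv2.imwrite('pics/w5.png',cv2.resize(im[90:384,90:420],None,fx=2,fy=2,interpolation=cv2.INTER_CUBIC))
E
```

```text
4.7667 [ 0.58124721 -0.08928669  0.17250291] [9.86035582e-01 1.66534299e-01 2.88792939e-04 2.72434756e-04] [ 0.0009  0.0009 -0.0019 -0.0012 -0.0005  0.0015  0.0014] [ 1.09493634 -3.29462919  3.31216693] [-0.82063724 -0.36540869 -0.00202147] 0.05535896873908005
```

View pics/w5.png

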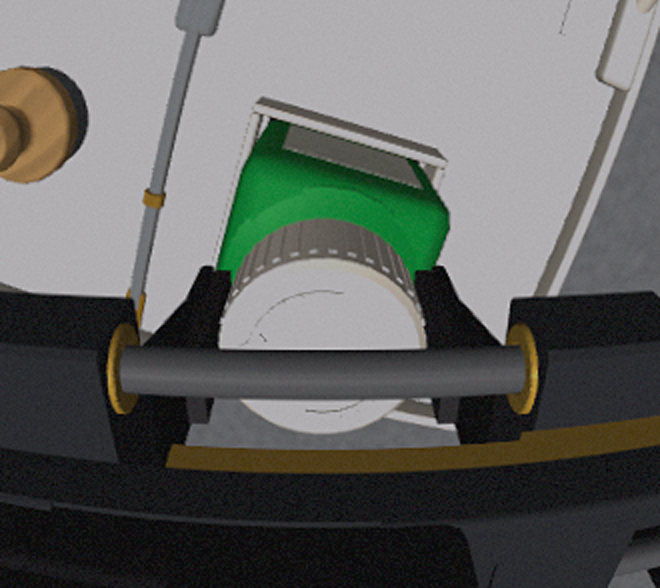

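Gripped at 55.4 mm (the cap is 56). A 3.4 N side force says that I am about 1 mm off along the jaws. I re-centre and firm up the grip.

Emit:
{"name": "arm_command", "arguments": {
  "commands": [
    [40, [0, 0.0005, 0], [0, 0, 0]],
    [40, [0, 0.001, 0], [0, 0, 0]],
    [40, [0, 0.001, 0], [0, 0, 0]],
    [40, [0, 0.001, 0], [0, 0, 0]],
    [40, [0, 0.001, 0], [0, 0, 0]],
    [40, [0, 0.001, 0], [0, 0, 0]],
    [40, [0, 0.001, 0], [0, 0, 0]],
    [40, [0, 0.001, 0], [0, 0, 0]],
    [40, [0, 0.001, 0], [0, 0, 0]],
    [40, [0, 0.001, 0], [0, 0, 0]]
  ],
  "squeeze": 20
}}

```text
time: 5.65
ee_pos: [0.5814, -0.0899, 0.1723]
eef_rot: [0.986, 0.167, 0.0, 0.0]
ft_force: [0.6, -3.0, 4.8]
width: 0.0548
```

Emit:
{"name": "arm_command", "arguments": {
  "commands": [
    [40, [0, 0.0005, 0], [0, 0, 0]],
    [40, [0, 0.001, 0], [0, 0, 0]],
    [40, [0, 0.0015, 0], [0, 0, 0]],
    [40, [0, 0.0015, 0], [0, 0, 0]],
    [40, [0, 0.0015, 0], [0, 0, 0]],
    [40, [0, 0.0015, 0], [0, 0, 0]],
    [40, [0, 0.0015, 0], [0, 0, 0]],
    [40, [0, 0.0015, 0], [0, 0, 0]],
    [40, [0, 0.0015, 0], [0, 0, 0]],
    [40, [0, 0.0015, 0], [0, 0, 0]]
  ],
  "squeeze": 20
}}

```text
time: 6.48
ee_pos: [0.5815, -0.0901, 0.1721]
eef_rot: [0.986, 0.167, -0.0, -0.001]
ft_force: [-1.2, 0.8, 5.4]
width: 0.0553
```

```bash
python3 - <<'E'
from h import *
s=read_state(); c=camera("wrist"); print(s["time"],s["ee_pos"],s["eef_rot"],s["ft_force"],s["torque"],s["width"])
im=c["pixels"][:,:,::-1].copy()
cv2.imwrite('pics/w6.png',cv2.resize(im[90:384,90:420],None,fx=2,fy=2,interpolation=cv2.INTER_CUBIC))
c=camera("side");cv2.imwrite('pics/s6.png',cv2.resize(c["pixels"][130:310,180:410,::-1],None,fx=3,fy=3,interpolation=cv2.INTER_CUBIC))
E
```

```text
6.4833 [ 0.58150665 -0.09009133  0.17209522] [ 9.85930817e-01  1.67151499e-01 -4.13177543e-04 -7.93641998e-04] [-1.19471991  0.80025079  5.39361569] [ 0.2661715   0.31399929 -0.01025547] 0.05526401686502216
```

View pics/w6.png

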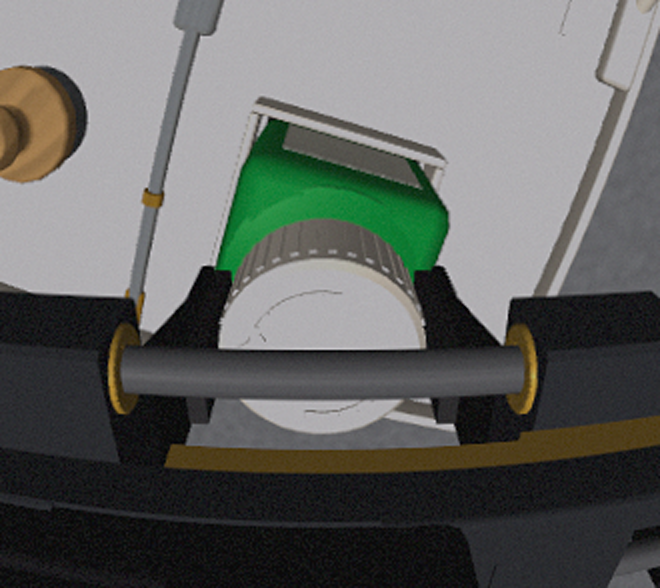

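View pics/s6.png

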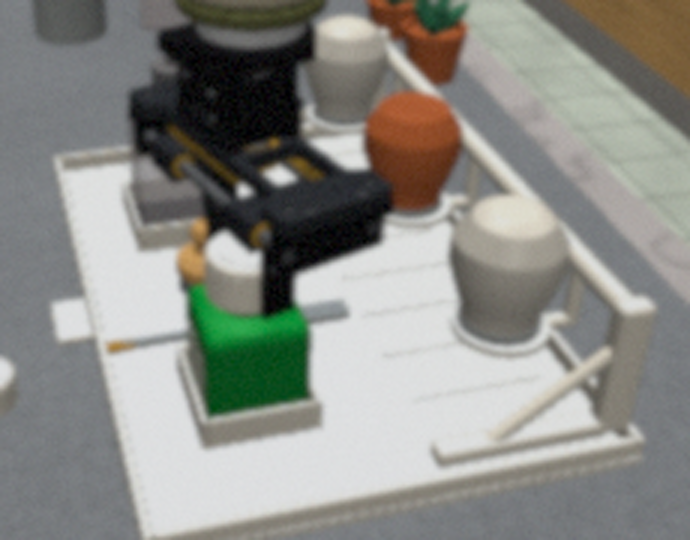

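Emit:
{"name": "arm_command", "arguments": {
  "commands": [
    [35, [0, 0, 0], [0, 0, 0]],
    [35, [0, 0, 0], [0, 0, 0]],
    [35, [0, 0, 0.0005], [0, 0, 0]],
    [35, [0, 0, 0.001], [0, 0, 0]],
    [35, [0, 0, 0.0015], [0, 0, 0]],
    [35, [0, 0, 0.002], [0, 0, 0]],
    [35, [0, 0, 0.0025], [0, 0, 0]],
    [35, [0, 0, 0.003], [0, 0, 0]],
    [35, [0, 0, 0.003], [0, 0, 0]],
    [35, [0, 0, 0.003], [0, 0, 0]]
  ],
  "squeeze": 40
}}

```text
time: 7.42
ee_pos: [0.5815, -0.0901, 0.1695]
eef_rot: [0.986, 0.167, -0.0, -0.001]
ft_force: [-3.0, 1.1, 9.4]
width: 0.0543
```

Emit:
{"name": "arm_command", "arguments": {
  "commands": [
    [35, [0, 0, 0.0004], [0, 0, 0]],
    [35, [0, 0, 0.0008], [0, 0, 0]],
    [35, [0, 0, 0.0012], [0, 0, 0]],
    [35, [0, 0, 0.0016], [0, 0, 0]],
    [35, [0, 0, 0.002], [0, 0, 0]],
    [35, [0, 0, 0.0024], [0, 0, 0]],
    [35, [0, 0, 0.0026], [0, 0, 0]],
    [35, [0, 0, 0.0026], [0, 0, 0]],
    [35, [0, 0, 0.0026], [0, 0, 0]],
    [35, [0, 0, 0.0026], [0, 0, 0]]
  ]
}}

```text
time: 8.25
ee_pos: [0.5816, -0.0901, 0.1673]
eef_rot: [0.986, 0.167, -0.0, -0.001]
ft_force: [-4.1, 1.3, 11.9]
width: 0.0545
```

```bash
python3 - <<'E'
from h import *
s=read_state(); c=camera("wrist"); print(s["time"],s["ee_pos"],s["eef_rot"],s["ft_force"],s["torque"],s["width"],s["joint_positions"])
im=c["pixels"][:,:,::-1].copy()
cv2.imwrite('pics/w7.png',cv2.resize(im[90:384,90:420],None,fx=2,fy=2,interpolation=cv2.INTER_CUBIC))
E
```

```text
8.25 [ 0.58158061 -0.09011097  0.16726566] [ 9.85933326e-01  1.67137811e-01 -2.77150143e-04 -5.93374441e-04] [-4.08293123  1.29966849 11.88708031] [ 0.31155588  0.99656269 -0.01329233] 0.054524997281991346 [ 0.46917361  0.39645461 -0.48127241  1.68550307  0.19976522  1.10960327
 -1.30468693]
```

View pics/w7.png

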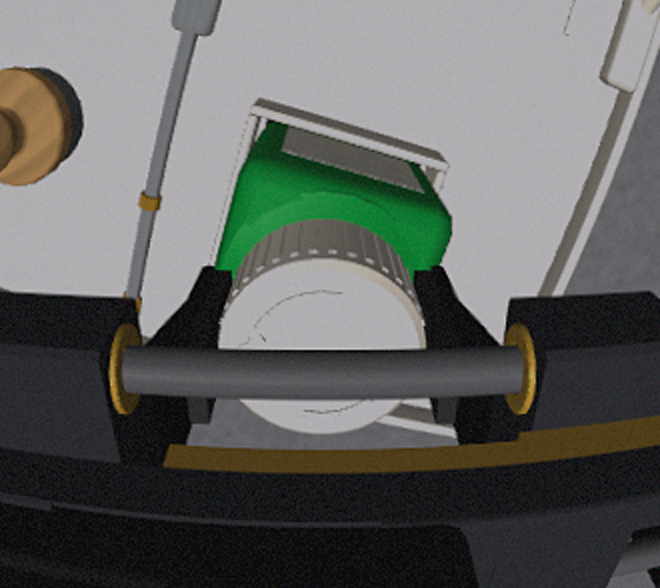

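Pressed about 5 mm at 12 N and the cap moved with the fingers, no slip. Now I twist anticlockwise, which is negative about tool z.

Emit:
{"name": "arm_command", "arguments": {
  "commands": [
    [35, [-0.0003, 0, 0], [0, 0, -0.02]],
    [35, [-0.0006, 0, 0], [0, 0, -0.06]],
    [35, [-0.0008, 0, 0.0002], [0, 0, -0.11]],
    [35, [-0.0008, 0, 0.0002], [0, 0, -0.17]],
    [35, [-0.0008, 0, 0.0002], [0, 0, -0.23]],
    [35, [-0.0008, 0, 0.0002], [0, 0, -0.29]],
    [35, [-0.0008, 0, 0.0002], [0, 0, -0.35]],
    [35, [-0.0008, 0, 0.0002], [0, 0, -0.41]],
    [35, [-0.0008, 0, 0.0002], [0, 0, -0.46]],
    [35, [-0.0008, 0, 0.0002], [0, 0, -0.5]]
  ]
}}

```text
time: 9.13
ee_pos: [0.5817, -0.0903, 0.1675]
eef_rot: [0.913, 0.407, 0.001, -0.0]
ft_force: [-1.0, 1.2, 11.8]
width: 0.0548
```

```bash
python3 - <<'E'
from h import *
s=read_state(); c=camera("wrist"); print(s["time"],s["ee_pos"],s["eef_rot"],R.from_quat(s["eef_rot"]).as_matrix().round(3),s["ft_force"],s["torque"],s["width"],s["joint_positions"])
im=c["pixels"][:,:,::-1].copy()
cv2.imwrite('pics/w8.png',cv2.resize(im[90:384,90:420],None,fx=2,fy=2,interpolation=cv2.INTER_CUBIC))
E
```

```text
9.1333 [ 0.5817156  -0.09033384  0.16754042] [ 9.13392462e-01  4.07078893e-01  9.74587919e-04 -1.87642674e-04] [[ 0.669  0.744  0.002]
 [ 0.744 -0.669  0.001]
 [ 0.002  0.    -1.   ]] [-0.99015003  1.17061225 11.75316806] [ 0.31881538  0.09123085 -0.08103949] 0.05479714312086971 [ 0.53632687  0.411324   -0.56570955  1.68295301  0.23963103  1.11569303
 -0.82965184]
```

View pics/w8.png

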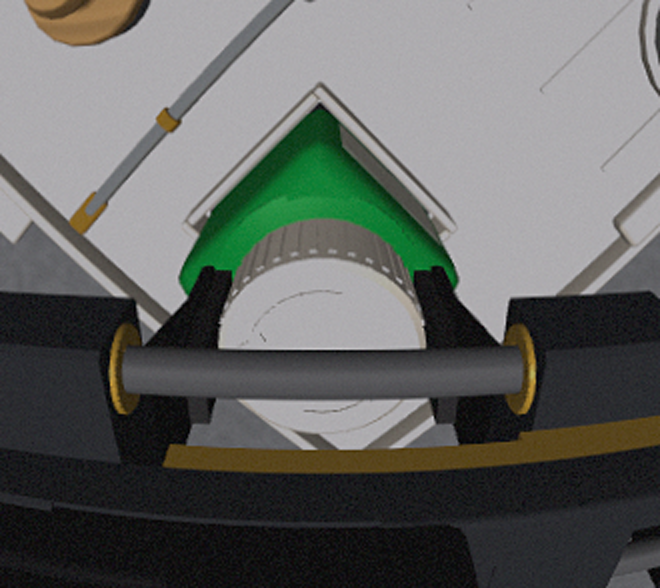

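The cap turned 29° with the fingers: the arc mark on top has not moved in the picture, while the tub turned beneath it. I finish the turn to about 60°.

Emit:
{"name": "arm_command", "arguments": {
  "commands": [
    [35, [0, 0, 0], [0, 0, -0.04]],
    [35, [0, 0, 0], [0, 0, -0.1]],
    [35, [0, 0, 0], [0, 0, -0.16]],
    [35, [0, 0, 0], [0, 0, -0.22]],
    [35, [0, 0, 0], [0, 0, -0.28]],
    [35, [0, 0, 0], [0, 0, -0.34]],
    [35, [0, 0, 0], [0, 0, -0.4]],
    [35, [0, 0, 0], [0, 0, -0.46]],
    [35, [0, 0, 0], [0, 0, -0.52]],
    [35, [0, 0, 0], [0, 0, -0.55]]
  ]
}}

```text
time: 10.02
ee_pos: [0.5815, -0.0897, 0.1674]
eef_rot: [0.768, 0.64, 0.001, -0.0]
ft_force: [-2.2, 4.1, 12.3]
width: 0.0544
```

Emit:
{"name": "arm_command", "arguments": {
  "commands": [
    [35, [0, 0, 0], [0, 0, 0]],
    [35, [0, 0, 0], [0, 0, 0]],
    [35, [0, 0, -0.0005], [0, 0, 0]],
    [35, [0, 0, -0.001], [0, 0, 0]],
    [35, [0, 0, -0.0015], [0, 0, 0]],
    [35, [0, 0, -0.002], [0, 0, 0]],
    [35, [0, 0, -0.0025], [0, 0, 0]],
    [35, [0, 0, -0.003], [0, 0, 0]],
    [35, [0, 0, -0.0035], [0, 0, 0]],
    [35, [0, 0, -0.004], [0, 0, 0]]
  ]
}}

```text
time: 10.85
ee_pos: [0.5814, -0.0897, 0.1708]
eef_rot: [0.769, 0.639, 0.001, -0.0]
ft_force: [1.6, 3.1, 5.0]
width: 0.0545
```

```bash
python3 - <<'E'
from h import *
s=read_state(); c=camera("wrist"); print(s["time"],s["ee_pos"],R.from_quat(s["eef_rot"]).as_matrix().round(3),s["ft_force"],s["torque"],s["width"],s["joint_positions"])
im=c["pixels"][:,:,::-1].copy()
cv2.imwrite('pics/w9.png',cv2.resize(im[90:384,90:420],None,fx=2,fy=2,interpolation=cv2.INTER_CUBIC))
E
```

```text
10.85 [ 0.58144913 -0.0897312   0.17083487] [[ 0.183  0.983  0.001]
 [ 0.983 -0.183  0.002]
 [ 0.002  0.    -1.   ]] [1.58093483 3.14002022 5.00103399] [ 0.55996139 -0.30154075  0.02068634] 0.054481948625133475 [ 0.6101291   0.42961054 -0.66219624  1.67635099  0.28439063  1.13357684
 -0.31355726]
```

View pics/w9.png

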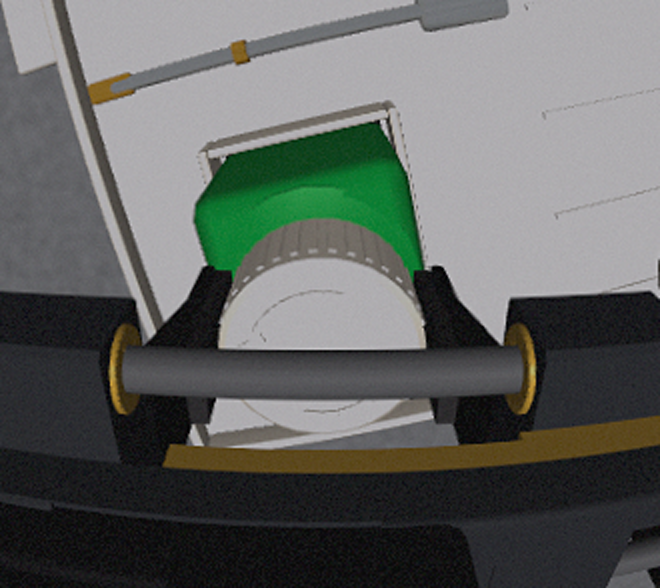

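The turn is 60.3° and the spring force is falling as I rise. I lift slowly and watch that the tub stays.

Emit:
{"name": "arm_command", "arguments": {
  "commands": [
    [35, [0, 0, -0.001], [0, 0, 0]],
    [35, [0, 0, -0.002], [0, 0, 0]],
    [35, [0, 0, -0.003], [0, 0, 0]],
    [35, [0, 0, -0.004], [0, 0, 0]],
    [35, [0, 0, -0.005], [0, 0, 0]],
    [35, [0, 0, -0.006], [0, 0, 0]],
    [35, [0, 0, -0.007], [0, 0, 0]],
    [35, [0, 0, -0.008], [0, 0, 0]],
    [35, [0, 0, -0.008], [0, 0, 0]],
    [35, [0, 0, -0.008], [0, 0, 0]]
  ]
}}

```text
time: 11.73
ee_pos: [0.581, -0.0916, 0.1784]
eef_rot: [0.77, 0.638, -0.0, -0.0]
ft_force: [-1.1, 1.8, -1.4]
width: 0.0549
```

```bash
python3 - <<'E'
from h import *
s=read_state(); c=camera("wrist"); print(s["time"],s["ee_pos"],s["ft_force"],s["torque"],s["width"])
im=c["pixels"][:,:,::-1].copy()
cv2.imwrite('pics/w10.png',cv2.resize(im[90:384,90:420],None,fx=2,fy=2,interpolation=cv2.INTER_CUBIC))
c=camera("side");cv2.imwrite('pics/s10.png',cv2.resize(c["pixels"][130:310,180:410,::-1],None,fx=3,fy=3,interpolation=cv2.INTER_CUBIC))
E
```

```text
11.7333 [ 0.58096991 -0.09164517  0.17842915] [-1.05555737  1.80969756 -1.43874508] [ 0.29630147  0.23345312 -0.01013546] 0.05493240902841639
```

View pics/w10.png

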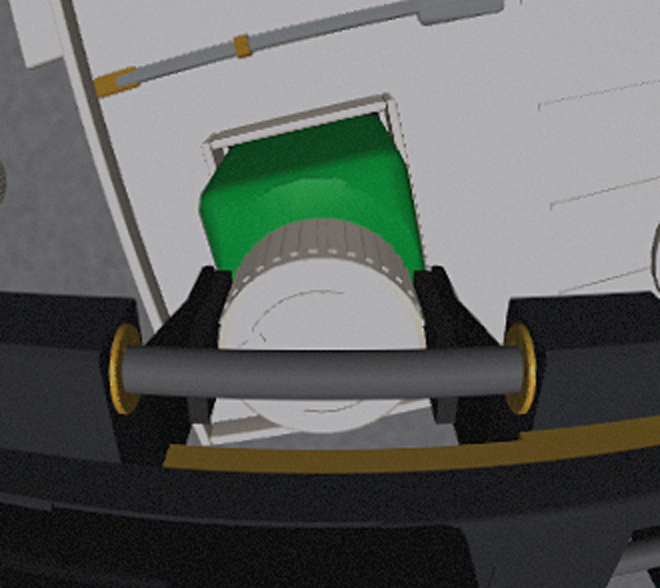

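View pics/s10.png

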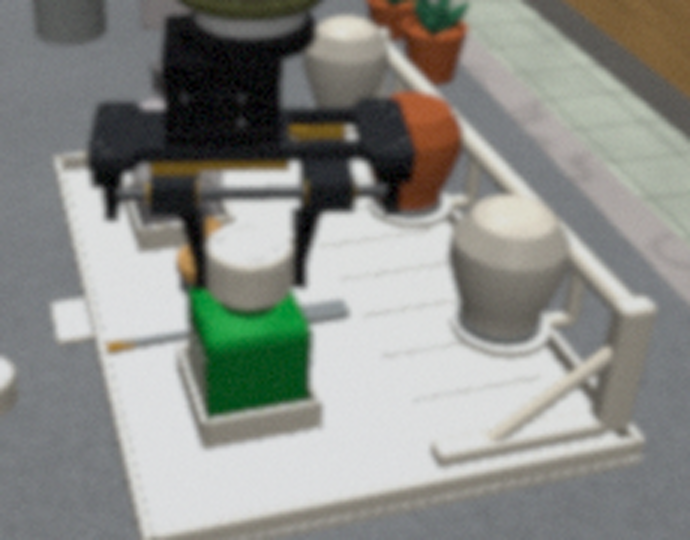

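The tub has not moved (green block's lower corner still at crop (207,437)) and the force is -1.4 N. I continue straight up.

Emit:
{"name": "arm_command", "arguments": {
  "commands": [
    [35, [0, 0, -0.0015], [0, 0, 0]],
    [35, [0, 0, -0.003], [0, 0, 0]],
    [35, [0, 0, -0.005], [0, 0, 0]],
    [35, [0, 0, -0.007], [0, 0, 0]],
    [35, [0, 0, -0.009], [0, 0, 0]],
    [35, [0, 0, -0.012], [0, 0, 0]],
    [35, [0, 0, -0.015], [0, 0, 0]],
    [35, [0, 0, -0.018], [0, 0, 0]],
    [35, [0, 0, -0.021], [0, 0, 0]],
    [35, [0, 0, -0.023], [0, 0, 0]]
  ]
}}

```text
time: 12.67
ee_pos: [0.5812, -0.0917, 0.202]
eef_rot: [0.77, 0.638, 0.0, 0.0]
ft_force: [-0.4, 0.6, -0.9]
width: 0.0544
```

Emit:
{"name": "arm_command", "arguments": {
  "commands": [
    [35, [0, 0, -0.004], [0, 0, 0]],
    [35, [0, 0, -0.01], [0, 0, 0]],
    [35, [0, 0, -0.018], [0, 0, 0]],
    [35, [0, 0, -0.026], [0, 0, 0]],
    [35, [0, 0, -0.034], [0, 0, 0]],
    [35, [0, 0, -0.042], [0, 0, 0]],
    [35, [0, 0, -0.046], [0, 0, 0]],
    [35, [0, 0, -0.048], [0, 0, 0]],
    [35, [0, 0, -0.049], [0, 0, 0]],
    [35, [0, 0, -0.049], [0, 0, 0]]
  ]
}}

```text
time: 13.5
ee_pos: [0.581, -0.0917, 0.2504]
eef_rot: [0.77, 0.638, -0.0, -0.0]
ft_force: [0.7, -0.4, -0.4]
width: 0.0547
```

Emit:
{"name": "arm_command", "arguments": {
  "commands": [
    [35, [0, 0, 0], [0, 0, 0]],
    [35, [0, 0, 0], [0, 0, 0]],
    [35, [0, 0, 0], [0, 0, 0]],
    [35, [0, 0, 0], [0, 0, 0]],
    [35, [0, 0, 0], [0, 0, 0]],
    [35, [0, 0, 0], [0, 0, 0]],
    [35, [0, 0, 0], [0, 0, 0]],
    [35, [0, 0, 0], [0, 0, 0]],
    [35, [0, 0, 0], [0, 0, 0]],
    [35, [0, 0, 0], [0, 0, 0]]
  ]
}}

```text
time: 14.33
ee_pos: [0.5811, -0.0917, 0.2505]
eef_rot: [0.77, 0.638, -0.0, 0.0]
ft_force: [-0.3, 0.2, 0.1]
width: 0.0548
```

```bash
python3 - <<'E'
from h import *
s=read_state(); c=camera("wrist"); print(s["time"],s["ee_pos"],R.from_quat(s["eef_rot"]).as_matrix().round(3),s["ft_force"],s["joint_vel"].round(4),s["width"])
im=c["pixels"][:,:,::-1].copy()
cv2.imwrite('pics/w11.png',cv2.resize(im[90:384,90:420],None,fx=2,fy=2,interpolation=cv2.INTER_CUBIC))
c=camera("side");cv2.imwrite('pics/s11.png',cv2.resize(c["pixels"][130:310,180:410,::-1],None,fx=3,fy=3,interpolation=cv2.INTER_CUBIC))
c=camera("scene");cv2.imwrite('pics/c11.png',cv2.resize(c["pixels"][130:330,140:430,::-1],None,fx=2.5,fy=2.5,interpolation=cv2.INTER_CUBIC))
E
```

```text
14.3333 [ 0.58110499 -0.09167203  0.25045941] [[ 0.185  0.983  0.   ]
 [ 0.983 -0.185 -0.   ]
 [-0.     0.    -1.   ]] [-0.28158617  0.15251216  0.07395041] [ 0.0006  0.0015 -0.0021 -0.0014 -0.0007  0.0015 -0.0006] 0.054826354140880586
```

View pics/w11.png

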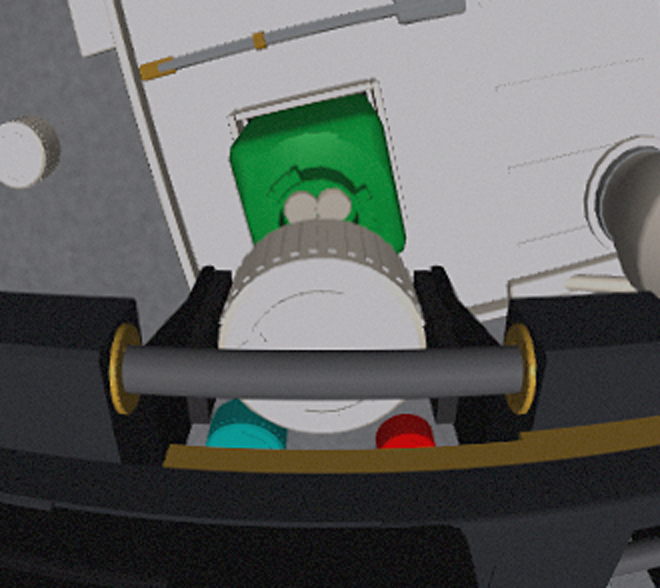

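View pics/s11.png

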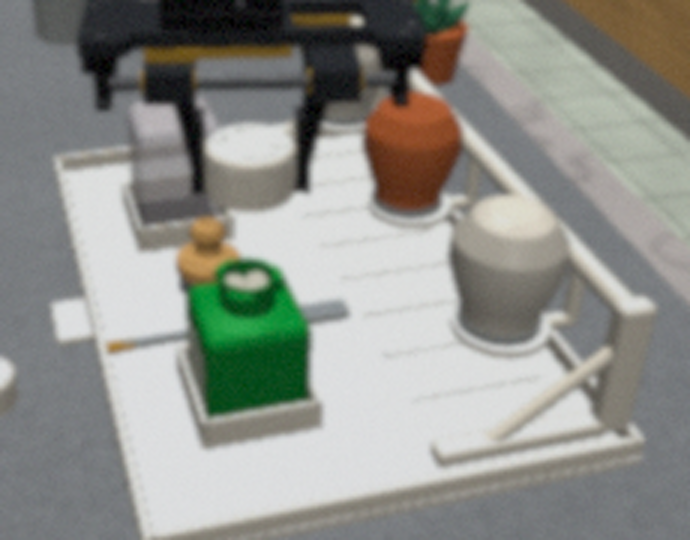

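View pics/c11.png

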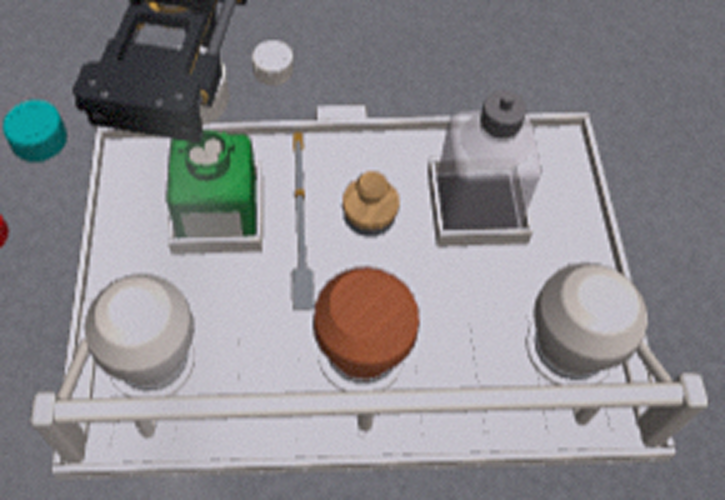

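The pictures show the open mouth with tablets at side crop (246,280). The cap is held level above it, with the tub, soap, gourds, brush and bombilla in place. One last check of the mouth's position, then I hand in.

```bash
python3 - <<'E'
from h import *
s=read_state(); d=camera("side"); c=camera("scene")
print(s["ee_pos"], tri([ray(d,(180+246/3,130+279/3)),ray(c,(140+209/2.5,130+155/2.5))]))
print(close_job())
E
```

```text
[ 0.58109871 -0.09167413  0.25048656] [ 0.5817421  -0.08792156  0.10706737]
the job is handed in; nothing more can be done
None
```

The tub is open and I'm holding its cap level over the mouth; the job is handed in. I gripped the large white ribbed cap and pressed it about 5 mm down, with at most about 12 N up on the tool. I then turned it 60° anticlockwise and lifted it straight off, finishing at about 14.5 s.

- **Height:** the tool stands about 78 mm above where it gripped the closed cap, with next to no force on the wrist.
- **Centring:** the last fix put the mouth within 4 mm of the tool's axis. It read 6 mm lower than the mouth's given height (107 mm against 113 mm), which is about what eye-picked pixels allow.
- **Grip:** the fingers read 54.8 mm on the 56 mm cap, which I put down to the ribs and some give in the pads. The cap did not slip in the pictures.
- **Bystanders:** the last pictures show the tub upright in its well, with the soap, gourds, brush and bombilla where they were. I judged that by eye. While I centred the grip, side forces of about 3 N may have shifted the tub a millimetre or so within the well's play.

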